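Vacuum-seal the storage jars and put them on the pantry tray

TASK

Seal the storage jars on the kitchen table: push every jar's lid down until it is fully home and stand each jar upright in the middle of a pad of its own on the vacuum dock. With all of them there, pull the pump lever all the way down, then ease it slowly back up to its stop without letting it fly back. Finally stand all the jars upright on the floor of the wooden tray, lids still fully home, without tipping any jar or knocking over the other kitchen things.

Things in the scene. Friction and masses are not known exactly. Their poses are not given: they have to be found in the camera images.
- dock: fixed vacuum dock: white base 140 mm (its x) by 540 mm (y -300 to +240), top 16 mm above the table, with three black pads (76 mm wide, orange centre dot) in a row along y; at the -y end a grey pump housing, 100 x 85 mm, 141 mm tall (brackets to 180), centre x +30, y -240, carries the lever. Origin on the table under the base at pad-row x; +x away from the robot at yaw 0
- well0 (a point): centre of black pad 0 on the dock's top face (16 mm above the table); dock x 0, y 170 mm. Each pad takes one jar; pads are 100 mm apart; no rim
- well1 (a point): centre of black pad 1 on the dock's top face (16 mm above the table); dock x 0, y 70 mm. Each pad takes one jar; pads are 100 mm apart; no rim
- well2 (a point): centre of black pad 2 on the dock's top face (16 mm above the table); dock x 0, y -30 mm. Each pad takes one jar; pads are 100 mm apart; no rim
- lever (a joint): angle of the sprung pump lever: 0 = up at rest (stop), 0.85 rad = fully down (stop). A spring always drives it back up: about 4 N at the handle at the top, 9 N at the bottom; hardly damped, so it flies up if let go
- lever_hinge (a point): lever's hinge, fixed on the dock at x +30, y -240, z 155 mm; hinge axis is the dock's y
- lever_bar (a point): centre of the lever's red handle bar: round, 20 mm thick, 130 mm long along the dock's y, 200 mm from the hinge towards the dock's -x, on a 16 mm steel arm that meets its middle from the hinge side. At rest the arm rises 0.6 rad above level (bar 268 mm above the table); fully down 0.25 rad below level (bar 106 mm up). Pinch the bar beside the arm, or push it down from above
- jar_blue: blue ceramic storage jar, round, 70 mm wide, body 90 mm tall, 0.4 to 0.9 kg, heavy foot, with a pale wood band and a captive push-in wooden lid. Origin at the centre of its underside, z up. May be absent
- jar_blue_lid (a joint): how far the blue jar's lid is pushed in: 0 = standing 10 mm proud with orange seal showing, 0.010 m = fully home (hard stop). Slides straight down against about 7 N of seal friction and stays where it is left
- jar_blue_lid_top (a point): centre of the top face of the blue jar's lid (disc 64 mm wide, 8 mm thick): 108 mm above the jar's underside when at 0, 98 mm when fully home
- jar_white: white ceramic storage jar, round, 70 mm wide, body 90 mm tall, 0.4 to 0.9 kg, heavy foot, with a pale wood band and a captive push-in wooden lid. Origin at the centre of its underside, z up. May be absent
- jar_white_lid (a joint): how far the white jar's lid is pushed in: 0 = standing 10 mm proud with orange seal showing, 0.010 m = fully home (hard stop). Slides straight down against about 7 N of seal friction and stays where it is left
- jar_white_lid_top (a point): centre of the top face of the white jar's lid (disc 64 mm wide, 8 mm thick): 108 mm above the jar's underside when at 0, 98 mm when fully home
- jar_clay: terracotta (orange-brown) storage jar, round, 70 mm wide, body 90 mm tall, 0.4 to 0.9 kg, heavy foot, with a pale wood band and a captive push-in wooden lid. Origin at the centre of its underside, z up. May be absent
- jar_clay_lid (a joint): how far the clay jar's lid is pushed in: 0 = standing 10 mm proud with orange seal showing, 0.010 m = fully home (hard stop). Slides straight down against about 7 N of seal friction and stays where it is left
- jar_clay_lid_top (a point): centre of the top face of the clay jar's lid (disc 64 mm wide, 8 mm thick): 108 mm above the jar's underside when at 0, 98 mm when fully home
- jar_green: green enamel storage jar, round, 70 mm wide, body 90 mm tall, 0.4 to 0.9 kg, heavy foot, with a pale wood band and a captive push-in wooden lid. Origin at the centre of its underside, z up. May be absent
- jar_green_lid (a joint): how far the green jar's lid is pushed in: 0 = standing 10 mm proud with orange seal showing, 0.010 m = fully home (hard stop). Slides straight down against about 7 N of seal friction and stays where it is left
- jar_green_lid_top (a point): centre of the top face of the green jar's lid (disc 64 mm wide, 8 mm thick): 108 mm above the jar's underside when at 0, 98 mm when fully home
- tray: pale wooden pantry tray, fixed, 310 mm long (its x) by 155 mm wide (its y), open on top, walls 6 mm thick and 16 mm high, floor 6 mm thick. Origin at the centre of its underside
- mug: white mug, 76 mm wide, 90 mm tall; bystander, leave alone. Origin at the centre of its underside
- oil: green glass oil bottle, 60 mm wide, 210 mm tall; bystander, leave alone. Origin at the centre of its underside
- shaker: small steel shaker, 40 mm wide, 85 mm tall; bystander, leave alone. Origin at the centre of its underside
- tin: yellow tin, 60 mm wide, 100 mm tall; bystander, leave alone. Origin at the centre of its underside
There are look-alikes about, which are no part of the job. What is shaped like the jar_clay but pink is not meant. Leave any black look-alike of the jar_blue alone.

How it is judged:
By the outcome, as a careful person would: the job done as asked, in the order asked, and still so for the second after the job is handed in, with the robot touching nothing.
Of jar_blue, jar_white, jar_clay, jar_green only 2 to 3 are there at a start; the rules pass over those that are not, and their reading is None.
At some moment in a run one of jar_blue, jar_white, jar_clay, jar_green may be knocked a few centimetres aside while the robot is not near it.
It also fails if it takes over 210 s, if anything falls off the work surface, if the arm or the gripper's body presses on something with over 40 N, if the wrist force passes 120 N, or if a joint passes its speed limit or range.

ROBOT

A 7-joint arm with a two-finger parallel gripper is mounted at the origin on the work surface. World frame = base frame: x ahead of the robot, y to its left, z up, the work surface at z = 0. Lengths are in m, angles in rad, forces in N, time in s.
With the tool pointing down it reaches from about 0.35 to 0.9 m from the base axis. Payload 19.9 kg.
Tool frame: the origin (TCP) lies midway between the tips of the shut fingers; the grasp point (between the pads) lies 19 mm behind it (manip.grasp_offset is the distance from the TCP to the grasp point, in m); z points along the fingers, y is the line along which they close (so a half turn about z gives the same grasp; the last joint's range is limited). The gripper opens to 94 mm and grips with 3 to 60 N. Pads are 16 mm wide; open, the fingers measure 119 mm over their backs; the gripper's body (75 mm by 177 mm) begins 78 mm behind the grasp point.
Start: joints at [-1.169, 0.417, -0.01, 1.614, 0.005, 1.111, -0.053], TCP at [0.268, 0.564, 0.176] pointing down, gripper open.
Joint ranges: [-2.81, 2.81], [-0.39, 2.02], [-1.27, 1.25], [0.06, 2.57], [-1.19, 4.33], [0.19, 2], [-2.82, 2.82]. Speed limits (rad/s): [1.89, 1.89, 2.39, 2.39, 3.01, 3.01, 3.01].

INTERFACE

Orientations are given as a 3x3 rotation matrix whose columns are the frame's x, y, z axes.
In Python, from workcell import manip, grab_frame, job, silhouettes, landmark_of gives the robot as it stands. The module is installed in compiled form; this text tells all that it offers.
- The arm moves only by the tool jog_arm, never from a script. Its argument "motion" is a list of rows, each a list of 7 numbers: the turn, a rotation vector about the tool's x, y, z in degrees, then the shift along the tool's x, y, z in m, then the finger opening in m, from 0 to 0.094. In form: [[wx, wy, wz, tx, ty, tz, claw], ...]. A call has 1 to 20 rows; each row is the pose to reach, as a shift and turn from the pose commanded when the call began, along the tool's axes at that moment; what a row does not reach only later rows make up. A row lasts 1/8 s, in which the tool goes at most 62.5 mm and 10.7 degrees, less where a joint would pass 70% of its speed; a pose out of reach is approached as far as the arm can. A call with a gripper value outside its range is refused whole. The fingers move at their own pace and stop on an object; "newtons" is the grip in N (left out, the last holds). Time passes only in rows, so rows that repeat a pose let the fingers close. It gives the time, the measured TCP pose, the force, the opening and the grip force at its end, in the units of the state.
- manip.sense(): the state, without advancing time (a new reading comes with each control period).
- grab_frame(name): name is "scene" or "side" or "wrist"; returns a dict with "color" (384x512x3 uint8, red, green, blue), "z_map" (384x512 float32, m along the optical axis (not along the pixel's ray), 0 where there is no reading), "fx", "fy", "cx", "cy" (pixels), "pose" (4x4, takes a point from camera to world coordinates). Camera axes: x right, y down, z forward; pixel columns grow to the right and rows downward; lengths in m; the calibration is good to about 2 mm. A picture is of the moment at which its call begins.
- job.finish_job(): hands the job in; it is judged then, once.
Trained networks look in a picture, given as the dict that the camera call returned (one of the last four; its "shot" number tells which), for a name from the list of things; names that differ only in an ending like _2 or _b are one class to them, and where a whole thing is asked for, a point or a joint stands for the part that bears it (a point fixed in the world has none). Each returns a list of dicts, best first, with "confidence" (0 to 1); they miss things now and then, are a little off and sometimes report something else, mostly with a low value. They report only what shows in the picture. A call takes as long as a camera call. They do not tell look-alikes from the thing itself.
- silhouettes(picture, label): "region" (384x512 bool, what is visible of it) and "bbox" ([centre column, centre row, width, height] in pixels, round what is visible of it).
- landmark_of(picture, label): "centre" ([column, row] in pixels: a listed point, or the origin of a listed thing).
The state is a dict: "time": time; "joints": joint angles; "qd": joint speeds; "joint_efforts": joint torques, N m; "position": TCP position; "eef_rot": TCP orientation; "contact_force": force on the tool from outside, world axes, zero at the start; "torque": the same for the moment, N m; "width": opening from 0.0 (shut) to 1.0 (fully open); "gripper_force": force on a finger pad.
Only numpy, scipy, OpenCV 4.12 (cv2) and the standard library are available. Lean on these libraries where they do the work, as an engineer would, in place of code of your own. Each camera call takes 0.05 s, during which the arm holds its last target. There are 200 camera calls.

## Working session

There is one attempt and no reset: what is moved stays moved. The work goes in short steps, Python scripts to look and compute and a tool call to move; the robot and the scene stay as the last step left them, time stands still between calls to the robot, and variables do not carry over. Pictures are saved under pics/ and viewed, at most 14 in all, crops included, and the job is handed in when it is done.

Besides the shell and the picture viewer there is one more tool, called after ">>>" as a command line: name --pt "numbers of a row" for each row, then --argument value for the rest. jog_arm: Moves the arm, as the interface text tells. Its arguments: {"type":"object","properties":{"motion":{"type":"array","items":{"type":"array","items":{"type":"number"}}},"newtons":{"type":"number"}},"required":["motion"]}

```bash
mkdir -p pics; cat > h.py <<'E'
import numpy as np, cv2
from workcell import manip, grab_frame, job, silhouettes, landmark_of
def save(f,n): cv2.imwrite('pics/'+n,cv2.cvtColor(f['color'],cv2.COLOR_RGB2BGR))
def cloud(f):
    z=f['z_map'];v,u=np.indices(z.shape)
    P=np.stack([(u-f['cx'])/f['fx']*z,(v-f['cy'])/f['fy']*z,z],-1)
    return P@f['pose'][:3,:3].T+f['pose'][:3,3]
def ray(f,px,zw):
    d=f['pose'][:3,:3]@np.array([(px[0]-f['cx'])/f['fx'],(px[1]-f['cy'])/f['fy'],1]);o=f['pose'][:3,3]
    return o+d*(zw-o[2])/d[2]
E
python3 - <<'E'
from h import *
s=manip.sense();print(s['position'],s['eef_rot'],s['time'],s['contact_force'],s['width'],manip.grasp_offset)
a=grab_frame('scene');b=grab_frame('side')
for f in (a,b): print(f['pose'].round(3),f['fx'])
cv2.imwrite('pics/a.png',cv2.cvtColor(np.vstack([a['color'],b['color']]),cv2.COLOR_RGB2BGR)[:, :]) if 0 else None
save(a,'a.png');save(b,'b.png')
E
```

```text
[0.26818916 0.56409632 0.17562439] [[-9.03149186e-01  4.29326614e-01 -4.53796977e-04]
 [ 4.29326849e-01  9.03148505e-01 -1.11115058e-03]
 [-6.72004564e-05 -1.19836197e-03 -9.99999280e-01]] 0.0 [-0.00077366  0.52358121  0.01882691] 0.9995126130733186 0.0188
[[ 0.531  0.666 -0.524  1.04 ]
 [ 0.848 -0.426  0.316 -0.287]
 [-0.013 -0.612 -0.791  0.899]
 [ 0.     0.     0.     1.   ]] 362.33936024862095
[[ 0.784 -0.371  0.497 -0.099]
 [-0.62  -0.486  0.616 -0.797]
 [ 0.013 -0.791 -0.611  0.98 ]
 [ 0.     0.     0.     1.   ]] 425.3478515630732
```

View pics/a.png

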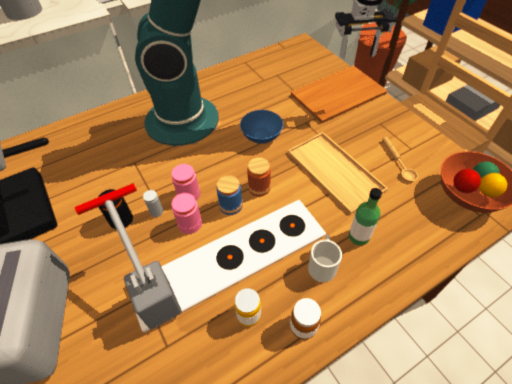

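View pics/b.png

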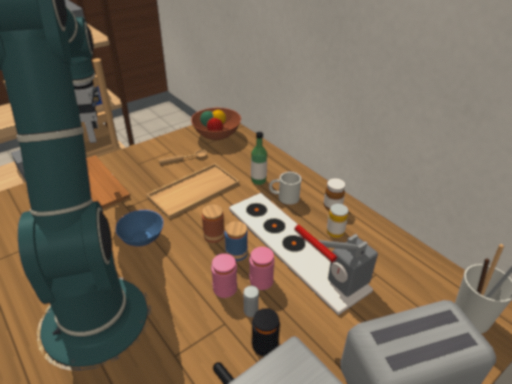

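The scene view shows the dock (pads at 230,257, 262,240 and 292,225), the tray (337,170), the blue jar (229,195), the clay jar (259,175), two pink decoys (185,182 and 187,212), a black look-alike (115,210), the shaker (153,203), the mug (324,260) and the oil (367,217). The objects at (248,307) and (306,318) are unclear, and either could be the white jar or the tin. I'll enlarge them.

```bash
python3 - <<'E'
from h import *
a=grab_frame('scene');b=grab_frame('side')
A=cv2.resize(a['color'][145:345,140:340],(500,500),interpolation=cv2.INTER_CUBIC)
B=cv2.resize(b['color'][170:310,195:365],(300,247),interpolation=cv2.INTER_CUBIC)
im=np.zeros((500,800,3),np.uint8);im[:,:500]=A;im[:247,500:]=B
save({'color':im},'c.png')
for n in ['jar_blue','jar_white','jar_clay','jar_green','tin','mug','oil','shaker']:
  for f,nm in((a,'S'),(b,'D')):
    for r in landmark_of(f,n)[:4]:
      print(n,nm,np.round(r['confidence'],2),np.round(r['centre']),ray(f,r['centre'],0).round(3))
for n in ['well0','well1','well2']:
  for f,nm in((a,'S'),(b,'D')):
    for r in landmark_of(f,n)[:1]: print(n,nm,np.round(r['confidence'],2),np.round(r['centre']),ray(f,r['centre'],.016).round(4))
for f,nm in((a,'S'),(b,'D')):
    for r in landmark_of(f,'tray')[:1]: print('tray',nm,np.round(r['confidence'],2),np.round(r['centre']),ray(f,r['centre'],0).round(4))
    for r in landmark_of(f,'lever_bar')[:1]: print('bar',nm,np.round(r['confidence'],2),np.round(r['centre']),ray(f,r['centre'],.268).round(4))
# lid tops via depth
P=cloud(a)
R=silhouettes(a,'tray')
if R:
  m=R[0]['region']&(P[...,2]<.03);q=P[m][:,:2].astype(np.float32);print('tray rect',cv2.minAreaRect(q))
E
```

```text
jar_blue S 0.87 [229. 205.] [ 0.44 -0.04  0.  ]
jar_blue S 0.68 [118. 217.] [ 0.299 -0.34   0.   ]
jar_blue D 0.86 [235. 250.] [ 0.444 -0.025  0.   ]
jar_blue D 0.75 [266. 344.] [ 0.314 -0.339  0.   ]
jar_blue D 0.61 [316. 242.] [ 0.675 -0.157  0.   ]
jar_clay S 0.88 [190. 193.] [ 0.333 -0.123  0.   ]
jar_clay S 0.76 [260. 186.] [0.425 0.078 0.   ]
jar_clay S 0.68 [194. 223.] [ 0.44  -0.157  0.   ]
jar_clay S 0.52 [324. 268.] [0.758 0.074 0.   ]
jar_clay D 0.91 [214. 236.] [0.428 0.069 0.   ]
jar_clay D 0.76 [224. 286.] [ 0.333 -0.122 -0.   ]
jar_clay D 0.66 [263. 283.] [ 0.431 -0.182  0.   ]
jar_green D 0.48 [235. 227.] [0.509 0.062 0.   ]
tin S 0.78 [250. 321.] [ 0.773 -0.167  0.   ]
tin D 0.89 [334. 232.] [ 0.753 -0.161  0.   ]
tin D 0.32 [236. 252.] [ 0.444 -0.034  0.   ]
mug S 0.96 [324. 268.] [0.758 0.074 0.   ]
oil S 0.96 [363. 236.] [0.741 0.228 0.   ]
oil D 0.58 [258. 180.] [0.733 0.218 0.   ]
shaker S 0.82 [157. 212.] [ 0.346 -0.238  0.   ]
shaker S 0.61 [261. 243.] [ 0.602 -0.028  0.   ]
shaker D 0.89 [249. 311.] [ 0.34  -0.234  0.   ]
well0 S 0.67 [233. 256.] [ 0.6037 -0.1178  0.016 ]
well0 D 0.9 [259. 210.] [0.6126 0.0648 0.016 ]
well1 S 0.67 [233. 256.] [ 0.6037 -0.1178  0.016 ]
well1 D 0.9 [259. 210.] [0.6126 0.0648 0.016 ]
well2 S 0.67 [233. 256.] [ 0.6037 -0.1178  0.016 ]
well2 D 0.9 [259. 210.] [0.6126 0.0648 0.016 ]
tray S 0.92 [334. 170.] [0.5013 0.3163 0.    ]
bar S 0.7 [103. 200.] [ 0.4597 -0.3381  0.268 ]
tray D 0.6 [195. 191.] [0.5067 0.3105 0.    ]
bar D 0.6 [312. 241.] [ 0.457  -0.3241  0.268 ]
tray rect ((0.5002633333206177, 0.32184022665023804), (0.326067715883255, 0.17426322400569916), 1.8410958051681519)
```

View pics/c.png

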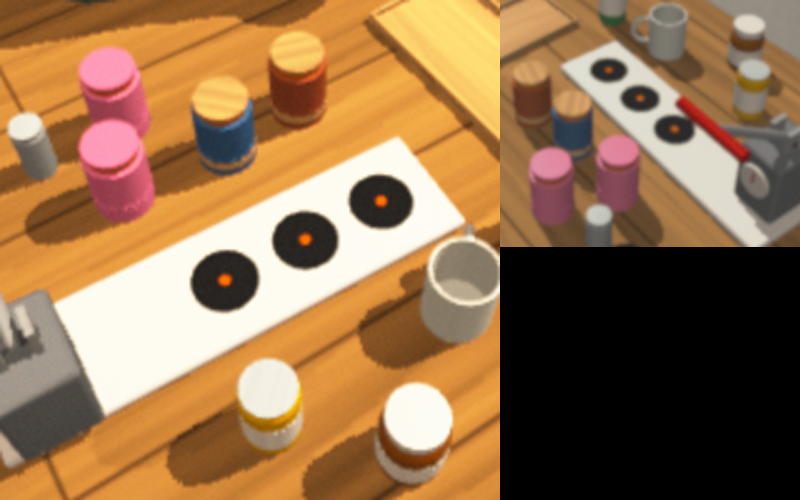

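In the crop, the object at (250,307) has a white top and a yellow band, which fits the tin. The one at (306,318) has a white lid on a brown and white body, with no wooden lid, so it looks like clutter. The wooden-lidded blue (229,195) and clay (259,175) jars fit the description. The pink and black ones are decoys. Next I'll measure precisely.

```bash
cat >> h.py <<'E'
def top(f,xy,r=.06,zlo=.08,zhi=.13):
    P=cloud(f);m=(np.hypot(P[...,0]-xy[0],P[...,1]-xy[1])<r)&(P[...,2]>zlo)&(P[...,2]<zhi)&(f['z_map']>0)
    z=np.percentile(P[m][:,2],80);m&=abs(P[...,2]-z)<.004
    c,ra=cv2.minEnclosingCircle(P[m][:,:2].astype(np.float32));q=P[m]
    return np.round(c,4),round(ra,4),round(float(np.median(q[:,2])),4),q.mean(0).round(4),f['color'][m].mean(0).round()
E
python3 - <<'E'
from h import *
a=grab_frame('scene');b=grab_frame('side')
for n,xy in dict(blue=(.442,-.033),clay=(.427,.073),pink1=(.333,-.122),pink2=(.436,-.17),jam=(.85,-.09),tin=(.763,-.164),shaker=(.343,-.236),mug=(.758,.074),black=(.306,-.34)).items():
  for f in(a,b):
    try: print(n,*top(f,xy,.055))
    except Exception as e: print(n,'x')
for f in (a,b):
  P=cloud(f);h=cv2.cvtColor(f['color'],cv2.COLOR_RGB2HSV);
  m=(h[...,0]<14)&(h[...,1]>180)&(h[...,2]>150)&(abs(P[...,2]-.016)<.008)&(abs(P[...,0]-.61)<.06)
  n,l,s,c=cv2.connectedComponentsWithStats(m.astype(np.uint8))
  print([(s[i,4],c[i].round(1),ray(f,c[i],.016).round(4)) for i in range(1,n) if s[i,4]>3])
  m=(f['color'].min(-1)>190)&(abs(P[...,2]-.016)<.006)&(abs(P[...,0]-.6)<.15)
  print(cv2.minAreaRect(P[m][:,:2].astype(np.float32)))
  m=(h[...,1]>200)&((h[...,0]<6)|(h[...,0]>174))&(P[...,2]>.22);q=P[m];print('bar',len(q),q.mean(0),q.min(0),q.max(0))
  m=(P[...,2]>.008)&(P[...,2]<.025)&(abs(P[...,0]-.5)<.2)&(abs(P[...,1]-.32)<.11);print('traywall',cv2.minAreaRect(P[m][:,:2].astype(np.float32)))
E
```

```text
blue [ 0.4439 -0.0377] 0.0326 0.1052 [ 0.4451 -0.0375  0.1052] [243. 192.  98.]
blue [ 0.4417 -0.0386] 0.0341 0.1065 [ 0.4404 -0.0393  0.1065] [198. 149.  96.]
clay [0.4318 0.0723] 0.0328 0.1054 [0.4326 0.0716 0.1054] [243. 191.  97.]
clay [0.4303 0.0706] 0.0344 0.1066 [0.4285 0.0693 0.1067] [199. 149.  96.]
pink1 [ 0.3352 -0.1266] 0.0328 0.1066 [ 0.3369 -0.1271  0.1066] [250. 147. 173.]
pink1 [ 0.3321 -0.1275] 0.0332 0.1079 [ 0.3325 -0.1286  0.1079] [216. 133. 153.]
pink2 [ 0.4356 -0.1691] 0.0332 0.1069 [ 0.437  -0.1702  0.1069] [250. 148. 175.]
pink2 [ 0.4322 -0.1705] 0.0328 0.1081 [ 0.4325 -0.1719  0.108 ] [217. 127. 147.]
jam [ 0.8522 -0.0616] 0.0301 0.0993 [ 0.8524 -0.0627  0.0994] [251. 248. 236.]
jam [ 0.8503 -0.0632] 0.0327 0.1006 [ 0.848  -0.065   0.1007] [211. 203. 189.]
tin [ 0.7587 -0.161 ] 0.0277 0.0993 [ 0.7591 -0.1614  0.0992] [241. 235. 218.]
tin [ 0.7565 -0.1622] 0.0292 0.1005 [ 0.7556 -0.1625  0.1004] [181. 180. 168.]
shaker [ 0.3441 -0.2372] 0.0199 0.0839 [ 0.3457 -0.2366  0.0841] [234. 227. 210.]
shaker [ 0.3429 -0.2379] 0.02 0.0852 [ 0.3425 -0.2382  0.0853] [187.
[... 675 characters left out ...]
2415  0.27770632] [ 0.44791144 -0.39528539  0.26253193] [ 1.04015155 -0.26813495  0.8989742 ]
traywall ((0.48301735520362854, 0.33485832810401917), (0.355352520942688, 0.19777646660804749), 2.309072256088257)
[(np.int32(4), array([274. , 225.2]), array([ 0.6055, -0.0255,  0.016 ])), (np.int32(4), array([293.5, 242.5]), array([ 0.6026, -0.1246,  0.016 ]))]
((0.5961284041404724, -0.12622982263565063), (0.5309407711029053, 0.1327546089887619), 86.89713287353516)
bar 248 [ 0.45107482 -0.3390977   0.27921918] [-0.09899851 -0.79670353  0.26886237] [ 0.46267775 -0.27265838  0.97970608]
traywall ((0.5048775672912598, 0.3145827651023865), (0.3140795826911926, 0.16284550726413727), 2.8011977672576904)
```

Two jars are present, blue and clay, both with lids proud (tops at about 0.106). The pads are at (.608,.0745), (.605,-.026) and (.601,-.126), with dock yaw about -0.035. First I'll press the clay lid with the fingers shut.

```bash
cat >> h.py <<'E'
from scipy.spatial.transform import Rotation as Ro
def go(p,a=0.):   # a: world angle (deg) of tool y axis; tool z down
    s=manip.sense();R=np.array(s['eef_rot']);a=np.radians(a)
    y=np.array([np.cos(a),np.sin(a),0]);z=np.array([0,0,-1.]);T=np.c_[np.cross(y,z),y,z]
    w=Ro.from_matrix(R.T@T).as_rotvec(degrees=True);t=R.T@(np.array(p)-s['position'])
    print(round(s['time'],2),np.array(s['position']).round(4),'F',np.array(s['contact_force']).round(1),'go',w.round(2).tolist(),t.round(4).tolist())
E
python3 -c "
from h import *
go([.431,.0714,.16])"
```

```text
1.65 [0.2684 0.5644 0.1762] F [ 0.2 -0.3  0.2] go [-0.0, 0.0, 64.57] [-0.3586, -0.3754, 0.0163]
```

>>> jog_arm --pt "0 0 10 -0.05 -0.05 0 0" --pt "0 0 20 -0.09 -0.095 0 0" --pt "0 0 30 -0.13 -0.14 0 0" --pt "0 0 40 -0.17 -0.18 0 0" --pt "0 0 50 -0.21 -0.22 0.005 0" --pt "0 0 58 -0.25 -0.26 0.01 0" --pt "0 0 62 -0.29 -0.31 0.016 0" --pt "0 0 64.57 -0.33 -0.35 0.016 0" --pt "0 0 64.57 -0.3586 -0.3754 0.0163 0" --pt "0 0 64.57 -0.3586 -0.3754 0.0163 0" --pt "0 0 64.57 -0.3586 -0.3754 0.0163 0" --pt "0 0 64.57 -0.3586 -0.3754 0.0163 0"

```text
time: 3.15
position: [0.4308, 0.0724, 0.16]
eef_rot: [[-0.002, 1.0, -0.0], [1.0, 0.002, 0.0], [0.0, -0.0, -1.0]]
contact_force: [-0.1, 0.4, -0.5]
width: 0.003
gripper_force: 0.0
```

```bash
python3 -c "
from h import *
go([.431,.0714,.115])
b=grab_frame('scene');print(top(b,(.431,.0714)),top(b,(.4428,-.038)))
print(manip.sense()['width'])"
```

```text
3.15 [0.4308 0.0724 0.16  ] F [-0.1  0.4 -0.5] go [-0.0, -0.0, 0.1] [-0.001, 0.0002, 0.045]
(array([0.4325, 0.0733]), 0.0327, 0.1055, array([0.4327, 0.072 , 0.1055]), array([245., 196., 100.])) (array([ 0.4439, -0.0366]), 0.0329, 0.1049, array([ 0.4449, -0.0376,  0.105 ]), array([226., 172.,  88.]))
0.007818861242839762
```

>>> jog_arm --pt "0 0 0 -0.001 0 0.03 0" --pt "0 0 0 -0.001 0 0.048 0" --pt "0 0 0 -0.001 0 0.051 0" --pt "0 0 0 -0.001 0 0.053 0" --pt "0 0 0 -0.001 0 0.055 0" --pt "0 0 0 -0.001 0 0.057 0" --pt "0 0 0 -0.001 0 0.059 0" --pt "0 0 0 -0.001 0 0.061 0" --pt "0 0 0 -0.001 0 0.062 0" --pt "0 0 0 -0.001 0 0.062 0"

```text
time: 4.45
position: [0.431, 0.0704, 0.0979]
eef_rot: [[0.0, 1.0, -0.0], [1.0, -0.0, -0.0], [-0.0, -0.0, -1.0]]
contact_force: [0.6, 0.0, -0.4]
width: 0.001
gripper_force: 0.0
```

>>> jog_arm --pt "0 0 0 0 0 0.0005 0" --pt "0 0 0 0 0 0.001 0" --pt "0 0 0 0 0 0.001 0"

```text
time: 4.82
position: [0.431, 0.0704, 0.0969]
eef_rot: [[-0.0, 1.0, -0.0], [1.0, 0.0, -0.0], [-0.0, -0.0, -1.0]]
contact_force: [-0.4, -0.1, 0.5]
width: 0.006
gripper_force: 0.0
```

>>> jog_arm --pt "0 0 0 0 0 0.0007 0" --pt "0 0 0 0 0 0.0014 0" --pt "0 0 0 0 0 0.002 0" --pt "0 0 0 0 0 0.002 0"

```text
time: 5.32
position: [0.431, 0.0704, 0.0949]
eef_rot: [[-0.0, 1.0, -0.0], [1.0, 0.0, -0.0], [-0.0, -0.0, -1.0]]
contact_force: [0.7, -0.6, 0.7]
width: 0.008
gripper_force: 0.0
```

```bash
python3 -c "
from h import *
b=grab_frame('side');s=grab_frame('scene')
im=np.hstack([cv2.resize(f['color'][v-60:v+40,u-50:u+50],(400,400),interpolation=2) for f,u,v in((s,259,185),(b,214,225))]);save({'color':im},'d.png')
P=cloud(b)
for f in (s,b):
  P=cloud(f);m=(np.hypot(P[...,0]-.431,P[...,1]-.0714)<.03)&(P[...,2]>.085);print(np.histogram(P[m][:,2],np.arange(.085,.125,.002)))
print(manip.sense()['contact_force'])"
```

```text
(array([  3,   6,  13,  10,   4,   1,   0,   1,  13,  58, 107,  30,   2,
         0,   0,   0,   0,   0,   0]), array([0.085, 0.087, 0.089, 0.091, 0.093, 0.095, 0.097, 0.099, 0.101,
       0.103, 0.105, 0.107, 0.109, 0.111, 0.113, 0.115, 0.117, 0.119,
       0.121, 0.123]))
(array([ 1,  3,  9,  6,  6,  4,  1,  1,  5, 29, 65, 56, 14,  1,  0,  0,  0,
        0,  0]), array([0.085, 0.087, 0.089, 0.091, 0.093, 0.095, 0.097, 0.099, 0.101,
       0.103, 0.105, 0.107, 0.109, 0.111, 0.113, 0.115, 0.117, 0.119,
       0.121, 0.123]))
[-0.20529455  0.27379049  0.33244558]
```

View pics/d.png

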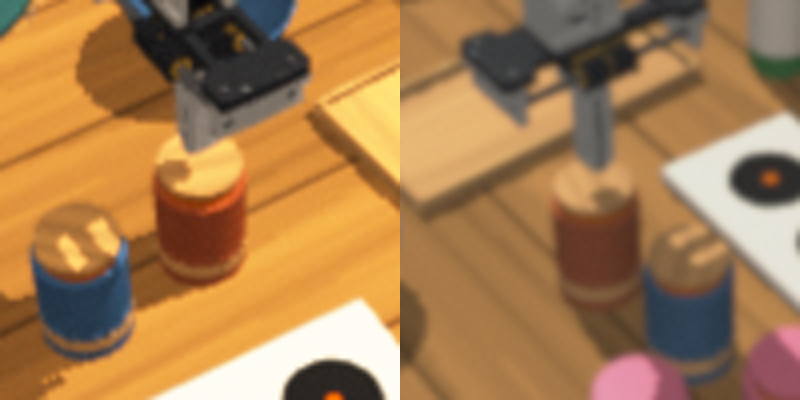

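The crop shows the finger tip still hovering above the clay lid, with its shadow on the lid and the lid still proud, although the TCP reads 0.095. I'll measure the tip.

```bash
python3 -c "
from h import *
for n in('side','scene'):
  f=grab_frame(n);P=cloud(f)
  m=(np.hypot(P[...,0]-.431,P[...,1]-.0714)<.07)&(P[...,2]>.111)&(P[...,2]<.17)
  q=P[m];
  for lo in np.arange(.11,.17,.006):
    k=q[(q[:,2]>lo)&(q[:,2]<lo+.006)]
    if len(k): print(n,round(lo,3),len(k),k.mean(0).round(4),k.min(0).round(3),k.max(0).round(3))
"
```

```text
side 0.122 3 [0.4331 0.0634 0.1261] [0.431 0.062 0.123] [0.435 0.065 0.128]
side 0.128 9 [0.432  0.0619 0.1316] [0.42  0.059 0.129] [0.443 0.067 0.134]
side 0.134 11 [0.4265 0.065  0.1359] [0.418 0.059 0.134] [0.444 0.077 0.139]
side 0.14 19 [0.4263 0.0631 0.1428] [0.417 0.056 0.14 ] [0.442 0.076 0.146]
side 0.146 13 [0.4299 0.0627 0.149 ] [0.418 0.056 0.146] [0.444 0.074 0.151]
side 0.152 15 [0.4289 0.0632 0.1545] [0.418 0.057 0.152] [0.444 0.074 0.157]
side 0.158 20 [0.4271 0.0645 0.1609] [0.417 0.058 0.158] [0.445 0.082 0.164]
side 0.164 14 [0.4294 0.0633 0.1667] [0.418 0.056 0.164] [0.446 0.072 0.17 ]
scene 0.122 2 [0.4334 0.0616 0.1261] [0.43  0.061 0.125] [0.437 0.062 0.127]
scene 0.128 9 [0.4356 0.0646 0.1318] [0.425 0.061 0.129] [0.444 0.077 0.133]
scene 0.134 10 [0.4407 0.0664 0.1375] [0.429 0.061 0.135] [0.446 0.077 0.14 ]
scene 0.14 12 [0.4383 0.0646 0.1425] [0.421 0.06  0.141] [0.446 0.074 0.145]
scene 0.146 13 [0.437  0.0647 0.1487] [0.421 0.061 0.146] [0.446 0.073 0.152]
scene 0.152 13 [0.4383 0.0636 0.1549] [0.421 0.06  0.152] [0.446 0.074 0.158]
scene 0.158 16 [0.4388 0.0658 0.1613] [0.422 0.061 0.158] [0.447 0.074 0.164]
scene 0.164 10 [0.4356 0.0634 0.1671] [0.423 0.061 0.164] [0.445 0.07  0.17 ]
```

The real finger tip is about 30 mm above what the state reports: the camera gives 0.125 against 0.095. I'll trust the camera and go down by force.

>>> jog_arm --pt "0 0 0 0 0.001 0.005 0" --pt "0 0 0 0 0.001 0.01 0" --pt "0 0 0 0 0.001 0.013 0" --pt "0 0 0 0 0.001 0.015 0" --pt "0 0 0 0 0.001 0.017 0" --pt "0 0 0 0 0.001 0.019 0" --pt "0 0 0 0 0.001 0.021 0" --pt "0 0 0 0 0.001 0.021 0"

```text
time: 6.52
position: [0.432, 0.0704, 0.074]
eef_rot: [[-0.0, 1.0, 0.0], [1.0, 0.0, -0.0], [-0.0, 0.0, -1.0]]
contact_force: [-0.8, -0.3, 0.4]
width: 0.003
gripper_force: 0.1
```

>>> jog_arm --pt "0 0 0 0 0 0.001 0" --pt "0 0 0 0 0 0.002 0" --pt "0 0 0 0 0 0.003 0" --pt "0 0 0 0 0 0.003 0"

```text
time: 7.02
position: [0.4321, 0.0704, 0.071]
eef_rot: [[-0.0, 1.0, 0.0], [1.0, 0.0, -0.0], [-0.0, 0.0, -1.0]]
contact_force: [-1.3, -0.5, 4.8]
width: 0.005
gripper_force: 1.8
```

```bash
python3 -c "
from h import *
for n in('side','scene'):
  f=grab_frame(n);P=cloud(f)
  m=(np.hypot(P[...,0]-.431,P[...,1]-.066)<.015)&(P[...,2]>.1)&(P[...,2]<.14)
  print(n,np.histogram(P[m][:,2],np.arange(.1,.14,.002))[0],top(f,(.431,.0714),zhi=.11))
print(manip.sense()['contact_force'])
"
```

```text
side [6 2 4 1 3 9 3 8 4 2 4 6 3 5 2 5 3 3 5 5] (array([0.4276, 0.0697]), 0.0335, 0.0999, array([0.4246, 0.0653, 0.1001]), array([179., 136.,  90.]))
scene [6 3 0 1 3 3 4 1 6 1 4 0 3 3 2 3 2 2 1 4] (array([0.4324, 0.0714]), 0.0318, 0.0987, array([0.4393, 0.0647, 0.0988]), array([219., 163.,  84.]))
[-1.27005802 -0.16394295  4.60631204]
```

>>> jog_arm --pt "0 0 0 0 0 0.001 0" --pt "0 0 0 0 0 0.002 0" --pt "0 0 0 0 0 0.003 0" --pt "0 0 0 0 0 0.003 0"

```text
time: 7.62
position: [0.4324, 0.0705, 0.0687]
eef_rot: [[0.0, 1.0, 0.0], [1.0, -0.0, 0.001], [0.001, 0.0, -1.0]]
contact_force: [-7.0, -2.2, 26.9]
width: 0.006
gripper_force: 13.2
```

26.9 N is well above the seal friction, so the lid is on its hard stop. Lifting, then on to the blue lid.

>>> jog_arm --pt "0 0 0 0 0 -0.02 0" --pt "0 0 0 0 0 -0.04 0" --pt "0 0 0 -0.05 0.005 -0.04 0" --pt "0 0 0 -0.1 0.011 -0.04 0" --pt "0 0 0 -0.109 0.011 -0.04 0" --pt "0 0 0 -0.109 0.011 -0.04 0" --pt "0 0 0 -0.109 0.011 -0.04 0"

```text
time: 8.5
position: [0.443, -0.0374, 0.1079]
eef_rot: [[-0.002, 1.0, -0.0], [1.0, 0.002, 0.0], [0.0, -0.0, -1.0]]
contact_force: [-0.2, -1.0, -0.1]
width: 0.001
gripper_force: 0.0
```

```bash
python3 -c "
from h import *
for n in('side','scene'):
  f=grab_frame(n);print(top(f,(.431,.0714)),top(f,(.443,-.038),zhi=.115))
go([.4434,-.0382,.082])
"
```

```text
(array([0.4285, 0.0699]), 0.0329, 0.0979, array([0.4261, 0.0684, 0.0981]), array([207., 157., 102.])) (array([ 0.4398, -0.0381]), 0.0332, 0.1064, array([ 0.4392, -0.04  ,  0.1065]), array([201., 152.,  99.]))
(array([0.4325, 0.0723]), 0.0319, 0.0967, array([0.4339, 0.073 , 0.0968]), array([246., 197., 101.])) (array([ 0.4439, -0.038 ]), 0.0332, 0.1051, array([ 0.4468, -0.0382,  0.1051]), array([238., 188.,  97.]))
8.6 [ 0.443  -0.0375  0.1079] F [-0.5 -0.1  0.1] go [-0.0, -0.01, 0.1] [-0.0007, 0.0004, 0.0259]
```

>>> jog_arm --pt "0 0 0 -0.0007 0 0.015 0" --pt "0 0 0 -0.0007 0 0.028 0" --pt "0 0 0 -0.0007 0 0.031 0" --pt "0 0 0 -0.0007 0 0.033 0" --pt "0 0 0 -0.0007 0 0.035 0" --pt "0 0 0 -0.0007 0 0.037 0" --pt "0 0 0 -0.0007 0 0.039 0" --pt "0 0 0 -0.0007 0 0.04 0" --pt "0 0 0 -0.0007 0 0.04 0"

```text
time: 9.72
position: [0.4432, -0.0392, 0.0687]
eef_rot: [[0.0, 1.0, -0.0], [1.0, -0.0, 0.001], [0.001, -0.0, -1.0]]
contact_force: [-10.7, 1.8, 34.3]
width: 0.001
gripper_force: 17.1
```

>>> jog_arm --pt "0 0 0 0 0 -0.02 0" --pt "0 0 0 0 0 -0.05 0" --pt "0 0 0 0.03 -0.005 -0.065 0.094" --pt "0 0 0 0.08 -0.01 -0.065 0.094" --pt "0 0 0 0.11 -0.012 -0.065 0.094" --pt "0 0 0 0.11 -0.012 -0.065 0.094" --pt "0 0 0 0.11 -0.012 -0.065 0.094" --pt "0 0 0 0.11 -0.012 -0.065 0.094" --newtons 20

```text
time: 10.72
position: [0.4311, 0.0698, 0.1328]
eef_rot: [[0.001, 1.0, -0.0], [1.0, -0.001, -0.0], [-0.0, -0.0, -1.0]]
contact_force: [1.1, -0.1, -0.2]
width: 0.606
gripper_force: 0.0
```

```bash
python3 -c "
from h import *
for n in('side','scene'):
  f=grab_frame(n);print(top(f,(.431,.0714),zhi=.11),top(f,(.443,-.038),zhi=.11))
  P=cloud(f)
  for sx in(-.052,.052):
    m=(np.hypot(P[...,0]-.431-sx,P[...,1]-.071)<.025)&(P[...,2]>.115)&(P[...,2]<.2);q=P[m]
    if len(q): k=q[q[:,2]<np.percentile(q[:,2],3)+.015];print(n,sx,len(q),np.percentile(q[:,2],[0,2,5]),k.min(0),k.max(0))
go([.4305,.071,.016])
"
```

```text
(array([0.428 , 0.0708]), 0.0334, 0.0978, array([0.4283, 0.0692, 0.0979]), array([206., 155., 100.])) (array([ 0.4426, -0.0392]), 0.0341, 0.098, array([ 0.4402, -0.0389,  0.0981]), array([166., 126.,  83.]))
side -0.052 51 [0.16559681 0.16812075 0.17065477] [0.38964009 0.05670601 0.16559681] [0.40128299 0.07786251 0.1838143 ]
side 0.052 50 [0.16298927 0.16421046 0.16574166] [0.45858429 0.0579092  0.16298927] [0.47077357 0.07611999 0.17894974]
(array([0.4321, 0.0716]), 0.033, 0.0966, array([0.4335, 0.0713, 0.0966]), array([244., 194.,  99.])) (array([ 0.444 , -0.0364]), 0.0324, 0.0969, array([ 0.4449, -0.0374,  0.0968]), array([214., 158.,  81.]))
scene -0.052 66 [0.1610259  0.16135318 0.16252047] [0.38825695 0.06095605 0.1610259 ] [0.40343161 0.0784891  0.17628984]
scene 0.052 65 [0.16180002 0.167363   0.16992707] [0.4648984  0.0596001  0.16180002] [0.47633769 0.07788558 0.18377117]
10.82 [0.4311 0.0701 0.1329] F [ 0.5 -0.3  0.2] go [-0.01, 0.01, -0.07] [0.001, -0.0005, 0.1169]
```

>>> jog_arm --pt "0 0 0 0.001 -0.001 0 0.094" --pt "0 0 0 0.001 -0.001 0 0.094" --pt "0 0 0 0.001 -0.001 0 0.094" --pt "0 0 0 0.001 -0.001 0.02 0.094" --pt "0 0 0 0.001 -0.001 0.04 0.094"

```text
time: 11.45
position: [0.4302, 0.0718, 0.0926]
eef_rot: [[-0.0, 1.0, 0.001], [1.0, 0.0, 0.0], [0.0, 0.001, -1.0]]
contact_force: [0.5, -0.2, -0.2]
width: 1.0
gripper_force: 0.0
```

>>> jog_arm --pt "0 0 0 0 0 0.02 0.094" --pt "0 0 0 0 0 0.04 0.094" --pt "0 0 0 0 0 0.06 0.094" --pt "0 0 0 0 0 0.076 0.094" --pt "0 0 0 0 0 0.076 0.08" --pt "0 0 0 0 0 0.076 0.06" --pt "0 0 0 0 0 0.076 0.06" --pt "0 0 0 0 0 0.076 0.06" --pt "0 0 0 0 0 0.076 0.06" --pt "0 0 0 0 0 0.076 0.06"

```text
time: 12.7
position: [0.4301, 0.0719, 0.0176]
eef_rot: [[-0.0, 1.0, 0.0], [1.0, 0.0, 0.0], [0.0, 0.0, -1.0]]
contact_force: [-3.4, -0.0, 7.7]
width: 0.74
gripper_force: 20.0
```

>>> jog_arm --pt "0 0 0 0 0 -0.01 0.06" --pt "0 0 0 0 0 -0.03 0.06" --pt "0 0 0 0 0 -0.06 0.06" --pt "0 0 0 0 0 -0.06 0.06" --newtons 30

```text
time: 13.2
position: [0.4311, 0.0722, 0.0786]
eef_rot: [[-0.0, 1.0, 0.003], [1.0, 0.0, 0.002], [0.002, 0.003, -1.0]]
contact_force: [0.5, 1.4, -7.8]
width: 0.742
gripper_force: 30.0
```

```bash
python3 -c "
from h import *
go([.608,.0745,.09],-2)
for n in('side','scene'):
  f=grab_frame(n);P=cloud(f);h=cv2.cvtColor(f['color'],cv2.COLOR_RGB2HSV)
  m=(np.hypot(P[...,0]-.43,P[...,1]-.072)<.045)&(h[...,0]<9)&(h[...,1]>150)&(P[...,2]<.2);print(n,P[m].min(0),P[m].max(0),P[m].mean(0))
  m=(np.hypot(P[...,0]-.43,P[...,1]-.072)<.04)&(h[...,0]>9)&(h[...,0]<25)&(P[...,2]>.13)&(P[...,2]<.19);print(np.percentile(P[m],[5,50,95],0))
print(manip.sense()['contact_force'],manip.sense()['width'])
save(grab_frame('wrist'),'w.png')
"
```

```text
13.2 [0.4311 0.0722 0.0786] F [ 0.5  1.4 -7.8] go [0.19, -0.09, 2.01] [0.0023, 0.1769, -0.0108]
side [0.39967765 0.0346674  0.09753003] [0.44220611 0.06156001 0.14755361] [0.41861183 0.04254492 0.11898945]
[[0.39925025 0.04167346 0.1479258 ]
 [0.43287252 0.0642909  0.15862563]
 [0.4669198  0.09120635 0.17560537]]
scene [0.42703113 0.03712205 0.08876494] [0.46744861 0.08091437 0.15039492] [0.45280534 0.04878181 0.12055384]
[[0.39464973 0.04144198 0.14733008]
 [0.42638458 0.05807855 0.15622959]
 [0.45784005 0.07302834 0.17237599]]
[-0.50784032  0.2126212  -8.3547979 ] 0.7402675728927351
```

View pics/w.png

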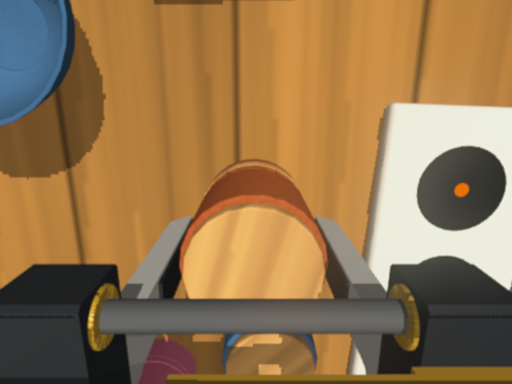

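The wrist view shows the clay jar held upright between the fingers, with the dock pad to the right. Carrying it to pad 0.

>>> jog_arm --pt "0 0 0 0 0.02 -0.005 0.06" --pt "0 0 0 0 0.05 -0.005 0.06" --pt "0 0 0 0.001 0.08 -0.005 0.06" --pt "0 0 0 0.002 0.11 -0.005 0.06" --pt "0 0 0 0.003 0.14 -0.005 0.06" --pt "0 0 0 0.003 0.165 -0.005 0.06" --pt "0 0 0 0.003 0.177 0 0.06" --pt "0 0 0 0.003 0.177 0.01 0.06" --pt "0 0 0 0.003 0.177 0.02 0.06" --pt "0 0 0 0.003 0.177 0.03 0.06" --pt "0 0 0 0.003 0.177 0.036 0.06" --pt "0 0 0 0.003 0.177 0.036 0.06"

```text
time: 14.85
position: [0.6067, 0.0747, 0.0406]
eef_rot: [[-0.0, 1.0, -0.001], [1.0, 0.0, -0.0], [-0.0, -0.001, -1.0]]
contact_force: [0.2, 0.2, -7.4]
width: 0.738
gripper_force: 30.0
```

```bash
python3 -c "
from h import *
go([.608,.0752,.0335],0)
"
```

```text
14.85 [0.6067 0.0747 0.0406] F [ 0.2  0.2 -7.4] go [-0.03, 0.01, 0.01] [0.0005, 0.0013, 0.0071]
```

>>> jog_arm --pt "0 0 0 0.0005 0.0013 0.002 0.06" --pt "0 0 0 0.0005 0.0013 0.004 0.06" --pt "0 0 0 0.0005 0.0013 0.0055 0.06" --pt "0 0 0 0.0005 0.0013 0.0065 0.06" --pt "0 0 0 0.0005 0.0013 0.0065 0.06"

```text
time: 15.48
position: [0.6083, 0.0752, 0.0344]
eef_rot: [[0.0, 1.0, -0.0], [1.0, -0.0, -0.0], [-0.0, -0.0, -1.0]]
contact_force: [-0.8, 0.2, -8.7]
width: 0.741
gripper_force: 30.0
```

>>> jog_arm --pt "0 0 0 0 0 0.001 0.06" --pt "0 0 0 0 0 0.002 0.06" --pt "0 0 0 0 0 0.002 0.06"

```text
time: 15.85
position: [0.6085, 0.0753, 0.0336]
eef_rot: [[-0.0, 1.0, 0.0], [1.0, 0.0, 0.0], [0.0, 0.0, -1.0]]
contact_force: [-8.8, -0.7, 12.6]
width: 0.738
gripper_force: 30.0
```

>>> jog_arm --pt "0 0 0 0 0 -0.001 0.06" --pt "0 0 0 0 0 -0.001 0.078" --pt "0 0 0 0 0 -0.001 0.094" --pt "0 0 0 0 0 -0.001 0.094" --pt "0 0 0 0 0 -0.001 0.094" --pt "0 0 0 0 0 -0.03 0.094" --pt "0 0 0 0 0 -0.07 0.094" --pt "0 0 0 0 0 -0.11 0.094" --pt "0 0 0 0 -0.03 -0.12 0.094" --pt "0 0 0 -0.05 -0.09 -0.12 0.094" --pt "0 0 0 -0.1 -0.15 -0.12 0.094" --pt "0 0 0 -0.113 -0.165 -0.12 0.094" --pt "0 0 0 -0.113 -0.165 -0.12 0.094" --pt "0 0 0 -0.113 -0.165 -0.12 0.094"

```text
time: 17.6
position: [0.4439, -0.0374, 0.1528]
eef_rot: [[-0.0, 1.0, 0.001], [1.0, 0.0, 0.0], [0.0, 0.001, -1.0]]
contact_force: [0.1, 0.7, 0.0]
width: 1.001
gripper_force: 0.0
```

```bash
python3 -c "
from h import *
go([.4425,-.0375,.0166],0)
for n in('side','scene'):
  f=grab_frame(n);
  for q in((.608,.0745),(.4425,-.038)):
    try: print(n,top(f,q,zhi=.12))
    except Exception as e: print('x')
"
```

```text
17.6 [ 0.4439 -0.0374  0.1528] F [0.1 0.7 0. ] go [0.06, -0.01, 0.02] [-0.0001, -0.0016, 0.1362]
side (array([0.6084, 0.0741]), 0.0327, 0.114, array([0.6139, 0.0677, 0.1141]), array([197., 149.,  97.]))
side (array([ 0.4439, -0.0389]), 0.0342, 0.0978, array([ 0.4405, -0.0392,  0.098 ]), array([208., 158., 103.]))
scene (array([0.6108, 0.0747]), 0.0327, 0.1129, array([0.6115, 0.0745, 0.113 ]), array([246., 199., 102.]))
scene (array([ 0.4433, -0.0377]), 0.0328, 0.0968, array([ 0.445 , -0.038 ,  0.0968]), array([246., 200., 105.]))
```

>>> jog_arm --pt "0 0 0 0 -0.001 0.04 0.094" --pt "0 0 0 0 -0.001 0.07 0.094" --pt "0 0 0 0 -0.001 0.1 0.094" --pt "0 0 0 0 -0.001 0.12 0.094" --pt "0 0 0 0 -0.001 0.136 0.094" --pt "0 0 0 0 -0.001 0.136 0.08" --pt "0 0 0 0 -0.001 0.136 0.06" --pt "0 0 0 0 -0.001 0.136 0.06" --pt "0 0 0 0 -0.001 0.136 0.06" --pt "0 0 0 0 -0.001 0.136 0.06" --pt "0 0 0 0 -0.001 0.126 0.06" --pt "0 0 0 0 -0.001 0.106 0.06" --pt "0 0 0 0 -0.001 0.076 0.06" --pt "0 0 0 0 -0.001 0.076 0.06"

```text
time: 19.45
position: [0.4436, -0.0375, 0.0781]
eef_rot: [[-0.0, 1.0, 0.004], [1.0, 0.0, 0.001], [0.001, 0.004, -1.0]]
contact_force: [-0.2, 0.7, -7.3]
width: 0.736
gripper_force: 30.0
```

```bash
python3 -c "
from h import *
go([.6045,-.0252,.0766],0)
"
```

```text
19.45 [ 0.4436 -0.0375  0.0781] F [-0.2  0.7 -7.3] go [0.21, -0.05, 0.02] [0.0123, 0.1609, 0.0021]
```

>>> jog_arm --pt "0 0 0 0 0.02 -0.005 0.06" --pt "0 0 0 0.003 0.05 -0.005 0.06" --pt "0 0 0 0.006 0.08 -0.005 0.06" --pt "0 0 0 0.009 0.11 -0.005 0.06" --pt "0 0 0 0.012 0.14 -0.005 0.06" --pt "0 0 0 0.012 0.155 -0.005 0.06" --pt "0 0 0 0.012 0.161 0 0.06" --pt "0 0 0 0.012 0.161 0.01 0.06" --pt "0 0 0 0.012 0.161 0.02 0.06" --pt "0 0 0 0.012 0.161 0.03 0.06" --pt "0 0 0 0.012 0.161 0.038 0.06" --pt "0 0 0 0.012 0.161 0.04 0.06" --pt "0 0 0 0.012 0.161 0.0415 0.06" --pt "0 0 0 0.012 0.161 0.0425 0.06" --pt "0 0 0 0.012 0.161 0.0425 0.06"

```text
time: 21.32
position: [0.6034, -0.0258, 0.0341]
eef_rot: [[-0.0, 1.0, 0.0], [1.0, 0.0, -0.0], [-0.0, 0.0, -1.0]]
contact_force: [-0.5, -0.9, -7.2]
width: 0.742
gripper_force: 30.0
```

>>> jog_arm --pt "0 0 0 0 0.0015 0 0.06" --pt "0 0 0 0 0.0015 0.001 0.06" --pt "0 0 0 0 0.0015 0.0015 0.06" --pt "0 0 0 0 0.0015 0.0015 0.06"

```text
time: 21.82
position: [0.6051, -0.0258, 0.0331]
eef_rot: [[-0.0, 1.0, 0.001], [1.0, 0.0, 0.0], [0.0, 0.001, -1.0]]
contact_force: [-3.7, 1.4, 5.9]
width: 0.739
gripper_force: 30.0
```

>>> jog_arm --pt "0 0 0 0 0 -0.001 0.06" --pt "0 0 0 0 0 -0.001 0.078" --pt "0 0 0 0 0 -0.001 0.094" --pt "0 0 0 0 0 -0.001 0.094" --pt "0 0 0 0 0 -0.001 0.094" --pt "0 0 0 0 0 -0.03 0.094" --pt "0 0 0 0 0 -0.08 0.094" --pt "0 0 0 0 0 -0.14 0.094" --pt "0 0 0 0 0 -0.19 0.07" --pt "0 0 0 0 -0.02 -0.24 0.05" --pt "0 0 0 -0.05 -0.06 -0.267 0.05" --pt "0 0 0 -0.09 -0.1 -0.267 0.05" --pt "0 0 0 -0.13 -0.14 -0.267 0.05" --pt "0 0 0 -0.18 -0.145 -0.267 0.05" --pt "0 0 0 -0.22 -0.145 -0.267 0.05" --pt "0 0 0 -0.25 -0.145 -0.267 0.05" --pt "0 0 0 -0.25 -0.145 -0.267 0.05"

```text
time: 23.95
position: [0.4591, -0.2778, 0.2994]
eef_rot: [[0.003, 1.0, -0.0], [1.0, -0.003, -0.001], [-0.001, -0.0, -1.0]]
contact_force: [-0.3, 0.5, 0.5]
width: 0.532
gripper_force: 0.0
```

```bash
cat > m.py <<'E'
from h import *
print(manip.sense()['width'])
for n in('side','scene'):
  f=grab_frame(n)
  for q in((.608,.0745),(.605,-.026)):
    try: print(n,top(f,q,.045,zhi=.125))
    except Exception as e: print('x')
  P=cloud(f);h=cv2.cvtColor(f['color'],cv2.COLOR_RGB2HSV)
  m=(h[...,1]>190)&((h[...,0]<6)|(h[...,0]>174))&(P[...,2]>.09)&(P[...,1]<-.2)&(P[...,0]<.52)&(f['z_map']>.1);q=P[m]
  print('bar',len(q),q.mean(0).round(4),np.percentile(q,[2,98],0).round(4))
  x=q[:,1];print(np.polyfit(x,q[:,0],1),np.polyfit(x,q[:,2],1))
go([.46,-.296,.30])
E
python3 m.py
```

```text
0.5318481854884263
side (array([0.6067, 0.074 ]), 0.034, 0.1135, array([0.6069, 0.0729, 0.1136]), array([207., 157., 102.]))
side (array([ 0.6035, -0.0267]), 0.0328, 0.1139, array([ 0.6033, -0.0269,  0.1139]), array([208., 159., 105.]))
bar 265 [ 0.4535 -0.3365  0.2763] [[ 0.4471 -0.3953  0.2716]
 [ 0.462  -0.274   0.2801]]
[0.04055134 0.467167  ] [0.00521382 0.27809744]
scene (array([0.6099, 0.0762]), 0.0331, 0.1129, array([0.6115, 0.0745, 0.113 ]), array([244., 193.,  98.]))
scene (array([ 0.6068, -0.0252]), 0.0325, 0.1129, array([ 0.6077, -0.026 ,  0.1129]), array([243., 195., 102.]))
bar 508 [ 0.4564 -0.3323  0.2673] [[ 0.2925 -0.3924  0.1067]
 [ 0.4699 -0.2709  0.2785]]
[0.05199696 0.47366841] [0.0082161  0.27002616]
24.05 [ 0.4598 -0.2755  0.2994] F [0.  0.6 0.3] go [-0.01, -0.0, -0.01] [-0.0205, 0.0002, -0.0006]
```

>>> jog_arm --pt "0 0 0 -0.0215 0 0 0.05" --pt "0 0 0 -0.0215 0 0 0.05" --pt "0 0 0 -0.0215 0 0.02 0.05" --pt "0 0 0 -0.0215 0 0.04 0.05" --pt "0 0 0 -0.0215 0 0.06 0.05" --pt "0 0 0 -0.0215 0 0.075 0.05" --pt "0 0 0 -0.0215 0 0.075 0.05" --pt "0 0 0 -0.0215 0 0.075 0.04" --pt "0 0 0 -0.0215 0 0.075 0.03" --pt "0 0 0 -0.0215 0 0.075 0.02" --pt "0 0 0 -0.0215 0 0.075 0.01" --pt "0 0 0 -0.0215 0 0.075 0.01" --pt "0 0 0 -0.0215 0 0.075 0.01" --newtons 12

```text
time: 25.68
position: [0.4587, -0.2974, 0.2247]
eef_rot: [[0.001, 1.0, -0.002], [1.0, -0.001, 0.001], [0.001, -0.002, -1.0]]
contact_force: [-8.8, 2.5, 7.9]
width: 0.208
gripper_force: 12.0
```

```bash
python3 m.py; python3 -c "
from h import *
save(grab_frame('wrist'),'w2.png')"
```

```text
0.20825964157079144
side (array([0.6065, 0.0742]), 0.0348, 0.1136, array([0.6063, 0.0724, 0.1138]), array([211., 162., 105.]))
side (array([ 0.5995, -0.0189]), 0.0323, 0.1134, array([ 0.5935, -0.0111,  0.1135]), array([193., 149., 101.]))
bar 189 [ 0.4529 -0.3505  0.2762] [[ 0.4473 -0.3956  0.271 ]
 [ 0.4617 -0.3031  0.2797]]
[0.05820775 0.47329049] [0.00926184 0.27941794]
scene (array([0.6101, 0.0753]), 0.0326, 0.1129, array([0.6113, 0.0746, 0.1129]), array([245., 194.,  99.]))
scene (array([ 0.607 , -0.0259]), 0.0321, 0.1131, array([ 0.6079, -0.0257,  0.1131]), array([245., 198., 104.]))
bar 261 [ 0.4616 -0.3566  0.2719] [[ 0.4527 -0.3933  0.2648]
 [ 0.47   -0.2731  0.278 ]]
[0.08916534 0.49344233] [-0.04220002  0.2568455 ]
25.77 [ 0.4587 -0.2974  0.2247] F [-9.1  2.9  6.6] go [-0.09, -0.04, -0.05] [0.0014, 0.0012, -0.0753]
```

View pics/w2.png

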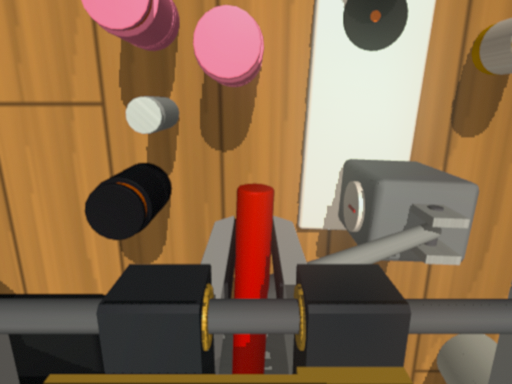

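The bar is pinched beside the arm (opening about 20 mm). Pulling it down along its arc.

>>> jog_arm --pt "0 0 0 0 -0.0055 0.0085 0.01" --pt "0 0 0 0 -0.0105 0.017 0.01" --pt "0 0 0 0 -0.015 0.026 0.01" --pt "0 0 0 0 -0.019 0.035 0.01" --pt "0 0 0 0 -0.023 0.0445 0.01" --pt "0 0 0 0 -0.026 0.054 0.01" --pt "0 0 0 0.001 -0.0285 0.0635 0.01" --pt "0 0 0 0.001 -0.031 0.073 0.01" --pt "0 0 0 0.001 -0.0325 0.083 0.01" --pt "0 0 0 0.001 -0.034 0.093 0.01" --pt "0 0 0 0.001 -0.0345 0.103 0.01" --pt "0 0 0 0.001 -0.035 0.113 0.01" --pt "0 0 0 0.001 -0.0345 0.123 0.01" --pt "0 0 0 0.001 -0.034 0.133 0.01" --pt "0 0 0 0.001 -0.0325 0.143 0.01" --pt "0 0 0 0.001 -0.031 0.153 0.01" --pt "0 0 0 0.001 -0.029 0.158 0.01" --pt "0 0 0 0.001 -0.029 0.162 0.01" --pt "0 0 0 0.001 -0.029 0.162 0.01" --newtons 25

```text
time: 28.2
position: [0.4282, -0.2962, 0.0618]
eef_rot: [[0.002, 1.0, -0.004], [1.0, -0.002, 0.002], [0.002, -0.004, -1.0]]
contact_force: [-16.2, 0.8, 4.8]
width: 0.204
gripper_force: 25.0
```

```bash
python3 - <<'E'
from h import *
go([.43,-.297,.0627])
for n in('side','scene'):
  f=grab_frame(n)
  P=cloud(f);h=cv2.cvtColor(f['color'],cv2.COLOR_RGB2HSV)
  m=(h[...,1]>190)&((h[...,0]<6)|(h[...,0]>174))&(P[...,2]>.06)&(P[...,1]<-.2)&(P[...,0]<.52)&(P[...,0]>.38)&(f['z_map']>.1);q=P[m]
  print('bar',len(q),np.percentile(q,[2,50,98],0).round(4))
E
```

```text
28.2 [ 0.4282 -0.2962  0.0618] F [-16.2   0.8   4.8] go [-0.24, -0.09, -0.09] [-0.0008, 0.0018, -0.0009]
bar 196 [[ 0.4159 -0.3944  0.1151]
 [ 0.4221 -0.3507  0.1212]
 [ 0.4317 -0.3013  0.1249]]
bar 159 [[ 0.4201 -0.3918  0.1133]
 [ 0.4316 -0.366   0.12  ]
 [ 0.4377 -0.3386  0.1237]]
```

The bar has dropped 155 of 162 mm, having slipped a little in the pads. Pushing on to the stop.

>>> jog_arm --pt "0 0 0 0 -0.001 0.003 0.01" --pt "0 0 0 0 -0.001 0.006 0.01" --pt "0 0 0 0 0 0.009 0.01" --pt "0 0 0 0 0 0.011 0.01" --pt "0 0 0 0 0 0.011 0.01" --newtons 35

```text
time: 28.92
position: [0.4304, -0.2964, 0.0526]
eef_rot: [[0.001, 1.0, -0.0], [1.0, -0.001, 0.001], [0.001, -0.0, -1.0]]
contact_force: [-13.0, 9.0, 33.5]
width: 0.203
gripper_force: 35.1
```

```bash
cat > b.py <<'E'
from h import *
go([.43,-.297,.0627])
for n in('side','scene'):
  f=grab_frame(n)
  P=cloud(f);h=cv2.cvtColor(f['color'],cv2.COLOR_RGB2HSV)
  m=(h[...,1]>190)&((h[...,0]<6)|(h[...,0]>174))&(P[...,2]>.06)&(P[...,1]<-.2)&(P[...,0]<.52)&(P[...,0]>.38)&(f['z_map']>.1);q=P[m]
  print('bar',len(q),np.percentile(q,[2,50,98],0).round(4))
E
python3 b.py
```

```text
28.93 [ 0.4304 -0.2964  0.0526] F [-13.    9.   33.5] go [-0.0, -0.07, -0.05] [-0.0006, -0.0004, -0.0101]
bar 185 [[ 0.4184 -0.395   0.1078]
 [ 0.4238 -0.3512  0.1123]
 [ 0.4343 -0.2997  0.1174]]
bar 154 [[ 0.4223 -0.392   0.1039]
 [ 0.4329 -0.3655  0.1111]
 [ 0.4399 -0.3389  0.1157]]
```

The bar is at its bottom stop: the drop matches 162 mm and the force is 33 N. Easing it up slowly.

>>> jog_arm --pt "0 0 0 0 -0.0005 -0.0024 0.01" --pt "0 0 0 0 -0.001 -0.0048 0.01" --pt "0 0 0 0 -0.0016 -0.0073 0.01" --pt "0 0 0 0 -0.0022 -0.0097 0.01" --pt "0 0 0 0 -0.0027 -0.0122 0.01" --pt "0 0 0 0 -0.0032 -0.0147 0.01" --pt "0 0 0 0 -0.0036 -0.0171 0.01" --pt "0 0 0 0 -0.004 -0.0196 0.01" --pt "0 0 0 0 -0.0043 -0.0221 0.01" --pt "0 0 0 0 -0.0046 -0.0245 0.01" --pt "0 0 0 0 -0.005 -0.027 0.01" --pt "0 0 0 0 -0.0052 -0.0295 0.01" --pt "0 0 0 0 -0.0054 -0.032 0.01" --pt "0 0 0 0 -0.0056 -0.0345 0.01" --pt "0 0 0 0 -0.0058 -0.037 0.01" --pt "0 0 0 0 -0.006 -0.0395 0.01" --pt "0 0 0 0 -0.0061 -0.042 0.01" --pt "0 0 0 0 -0.0062 -0.0445 0.01" --pt "0 0 0 0 -0.0062 -0.047 0.01" --pt "0 0 0 0 -0.0062 -0.0495 0.01"

```text
time: 31.52
position: [0.4238, -0.2962, 0.101]
eef_rot: [[0.0, 1.0, -0.001], [1.0, -0.0, 0.001], [0.001, -0.001, -1.0]]
contact_force: [-7.9, 1.2, 3.6]
width: 0.206
gripper_force: 35.1
```

>>> jog_arm --pt "0 0 0 0 0 -0.0025 0.01" --pt "0 0 0 0 0 -0.005 0.01" --pt "0 0 0 0 0.0001 -0.0075 0.01" --pt "0 0 0 0 0.0002 -0.01 0.01" --pt "0 0 0 0 0.0004 -0.0125 0.01" --pt "0 0 0 0 0.0006 -0.015 0.01" --pt "0 0 0 0 0.0008 -0.0175 0.01" --pt "0 0 0 0 0.001 -0.02 0.01" --pt "0 0 0 0 0.0013 -0.0225 0.01" --pt "0 0 0 0 0.0016 -0.025 0.01" --pt "0 0 0 0 0.0019 -0.0274 0.01" --pt "0 0 0 0 0.0022 -0.0299 0.01" --pt "0 0 0 0 0.0026 -0.0324 0.01" --pt "0 0 0 0 0.003 -0.0348 0.01" --pt "0 0 0 0 0.0035 -0.0373 0.01" --pt "0 0 0 0 0.004 -0.0397 0.01" --pt "0 0 0 0 0.0045 -0.0422 0.01" --pt "0 0 0 0 0.005 -0.0446 0.01" --pt "0 0 0 0 0.0056 -0.0471 0.01" --pt "0 0 0 0 0.0062 -0.0495 0.01"

```text
time: 34.02
position: [0.4283, -0.2963, 0.1501]
eef_rot: [[0.001, 1.0, -0.004], [1.0, -0.001, 0.001], [0.001, -0.004, -1.0]]
contact_force: [-19.6, 1.5, 7.4]
width: 0.203
gripper_force: 35.1
```

```bash
python3 b.py
```

```text
34.02 [ 0.4283 -0.2963  0.1501] F [-19.6   1.5   7.4] go [-0.24, -0.07, -0.08] [-0.0008, 0.0021, 0.0874]
bar 144 [[ 0.4171 -0.3926  0.2009]
 [ 0.4218 -0.3444  0.2064]
 [ 0.4334 -0.2983  0.2095]]
bar 198 [[ 0.4218 -0.392   0.1947]
 [ 0.4325 -0.365   0.2045]
 [ 0.4376 -0.3397  0.2085]]
```

>>> jog_arm --pt "0 0 0 0 -0.001 -0.0024 0.01" --pt "0 0 0 0 -0.0008 -0.0048 0.01" --pt "0 0 0 0 -0.0003 -0.0073 0.01" --pt "0 0 0 0 0.0002 -0.0097 0.01" --pt "0 0 0 0 0.0009 -0.0121 0.01" --pt "0 0 0 0 0.0016 -0.0145 0.01" --pt "0 0 0 0 0.0023 -0.0169 0.01" --pt "0 0 0 0 0.003 -0.0193 0.01" --pt "0 0 0 0 0.0038 -0.0217 0.01" --pt "0 0 0 0 0.0046 -0.024 0.01" --pt "0 0 0 0 0.0055 -0.0264 0.01" --pt "0 0 0 0 0.0064 -0.0287 0.01" --pt "0 0 0 0 0.0074 -0.031 0.01" --pt "0 0 0 0 0.0083 -0.0333 0.01" --pt "0 0 0 0 0.0093 -0.0356 0.01" --pt "0 0 0 0 0.0102 -0.0379 0.01"

```text
time: 36.12
position: [0.4401, -0.2968, 0.1886]
eef_rot: [[0.001, 1.0, -0.001], [1.0, -0.001, -0.0], [-0.0, -0.001, -1.0]]
contact_force: [-9.5, -1.4, 4.5]
width: 0.2
gripper_force: 35.0
```

```bash
python3 b.py
```

```text
36.12 [ 0.4401 -0.2968  0.1886] F [-9.5 -1.4  4.5] go [-0.07, 0.01, -0.05] [-0.0002, -0.01, 0.1259]
bar 153 [[ 0.4286 -0.3944  0.2388]
 [ 0.4333 -0.3474  0.2427]
 [ 0.4422 -0.3025  0.246 ]]
bar 215 [[ 0.433  -0.3925  0.2326]
 [ 0.4439 -0.3638  0.2407]
 [ 0.4514 -0.2904  0.2445]]
```

>>> jog_arm --pt "0 0 0 0 0.001 -0.0023 0.01" --pt "0 0 0 0 0.002 -0.0046 0.01" --pt "0 0 0 0 0.003 -0.0069 0.01" --pt "0 0 0 0 0.0041 -0.0091 0.01" --pt "0 0 0 0 0.0052 -0.0113 0.01" --pt "0 0 0 0 0.0064 -0.0135 0.01" --pt "0 0 0 0 0.0076 -0.0157 0.01" --pt "0 0 0 0 0.0088 -0.0179 0.01" --pt "0 0 0 0 0.0101 -0.0201 0.01" --pt "0 0 0 0 0.0114 -0.0222 0.01" --pt "0 0 0 0 0.0127 -0.0244 0.01" --pt "0 0 0 0 0.014 -0.0265 0.01" --pt "0 0 0 0 0.0153 -0.0285 0.01" --pt "0 0 0 0 0.0166 -0.0305 0.01" --pt "0 0 0 0 0.0178 -0.0325 0.01" --pt "0 0 0 0 0.0185 -0.0345 0.01" --pt "0 0 0 0 0.0185 -0.0365 0.01" --pt "0 0 0 0 0.0185 -0.038 0.01" --pt "0 0 0 0 0.0185 -0.038 0.01"

```text
time: 38.6
position: [0.4591, -0.2973, 0.2253]
eef_rot: [[0.001, 1.0, -0.001], [1.0, -0.001, -0.002], [-0.002, -0.001, -1.0]]
contact_force: [3.4, -11.9, -22.5]
width: 0.205
gripper_force: 34.8
```

```bash
python3 b.py
```

```text
38.6 [ 0.4591 -0.2973  0.2253] F [  3.4 -11.9 -22.5] go [-0.05, 0.12, -0.05] [0.0006, -0.0289, 0.1626]
bar 189 [[ 0.4469 -0.396   0.2725]
 [ 0.4529 -0.3507  0.2772]
 [ 0.4624 -0.3022  0.2807]]
bar 262 [[ 0.453  -0.3929  0.2648]
 [ 0.4641 -0.3615  0.2744]
 [ 0.4706 -0.2732  0.2789]]
```

The lever is at its top stop (pulling up 22 N, bar top 0.280). Relaxing the pull, releasing and returning to the clay jar.

>>> jog_arm --pt "0 0 0 0 0 0.0015 0.01" --pt "0 0 0 0 0 0.0015 0.01" --pt "0 0 0 0 0 0.0015 0.03" --pt "0 0 0 0 0 0.0015 0.05" --pt "0 0 0 0 0 0.0015 0.05" --pt "0 0 0 0 0 0.0015 0.05" --pt "0 0 0 0 0 -0.03 0.05" --pt "0 0 0 0 0 -0.075 0.05" --pt "0 0 0 0.04 0.02 -0.075 0.06" --pt "0 0 0 0.09 0.04 -0.075 0.094" --pt "0 0 0 0.14 0.06 -0.075 0.094" --pt "0 0 0 0.19 0.08 -0.075 0.094" --pt "0 0 0 0.24 0.1 -0.075 0.094" --pt "0 0 0 0.29 0.12 -0.075 0.094" --pt "0 0 0 0.33 0.14 -0.05 0.094" --pt "0 0 0 0.372 0.149 0 0.094" --pt "0 0 0 0.372 0.149 0.05 0.094" --pt "0 0 0 0.372 0.149 0.07 0.094" --pt "0 0 0 0.372 0.149 0.07 0.094"

```text
time: 41.08
position: [0.6078, 0.0757, 0.1552]
eef_rot: [[-0.0, 1.0, -0.002], [1.0, 0.0, -0.001], [-0.001, -0.002, -1.0]]
contact_force: [-0.3, 0.1, -0.2]
width: 1.001
gripper_force: 0.0
```

```bash
python3 m.py; python3 -c "
from h import *
go([.608,.0752,.0336])"
```

```text
1.0013183712154816
side (array([0.6076, 0.0741]), 0.0327, 0.114, array([0.6064, 0.0734, 0.1141]), array([205., 155., 100.]))
side (array([ 0.6036, -0.0263]), 0.0332, 0.114, array([ 0.6037, -0.0271,  0.1141]), array([194., 148.,  97.]))
bar 287 [ 0.4532 -0.3368  0.2762] [[ 0.4469 -0.396   0.2702]
 [ 0.4614 -0.2753  0.2799]]
[0.03264055 0.46420386] [-1.59618797e-04  2.76102782e-01]
scene (array([0.6103, 0.0761]), 0.0321, 0.113, array([0.6111, 0.0749, 0.113 ]), array([248., 204., 105.]))
scene (array([ 0.6058, -0.0261]), 0.0328, 0.1129, array([ 0.6077, -0.0257,  0.1129]), array([239., 193., 103.]))
bar 535 [ 0.4542 -0.3336  0.265 ] [[ 0.2906 -0.3926  0.1059]
 [ 0.47   -0.271   0.2786]]
[0.05736842 0.47337097] [0.01465213 0.26985937]
41.17 [0.6091 0.0756 0.1574] F [ 0.3 -0.2  0.6] go [0.06, -0.0, -0.01] [-0.3717, -0.1489, -0.1428]
41.17 [0.6091 0.0756 0.1574] F [ 0.3 -0.2  0.6] go [0.06, -0.0, -0.01] [-0.0005, -0.0012, 0.1238]
```

Lever at rest and the jars undisturbed. Grasping the clay jar and lifting it.

>>> jog_arm --pt "0 0 0 -0.0005 -0.001 0.04 0.094" --pt "0 0 0 -0.0005 -0.001 0.07 0.094" --pt "0 0 0 -0.0005 -0.001 0.1 0.094" --pt "0 0 0 -0.0005 -0.001 0.122 0.094" --pt "0 0 0 -0.0005 -0.001 0.122 0.08" --pt "0 0 0 -0.0005 -0.001 0.122 0.06" --pt "0 0 0 -0.0005 -0.001 0.122 0.06" --pt "0 0 0 -0.0005 -0.001 0.122 0.06" --pt "0 0 0 -0.0005 -0.001 0.122 0.06" --pt "0 0 0 -0.0005 -0.001 0.112 0.06" --pt "0 0 0 -0.0005 -0.001 0.092 0.06" --pt "0 0 0 -0.0005 -0.001 0.062 0.06" --pt "0 0 0 -0.0005 -0.001 0.062 0.06" --newtons 30

```text
time: 42.8
position: [0.609, 0.0754, 0.0971]
eef_rot: [[-0.0, 1.0, 0.004], [1.0, 0.0, 0.001], [0.001, 0.004, -1.0]]
contact_force: [-0.0, -0.8, -7.8]
width: 0.741
gripper_force: 30.0
```

```bash
python3 -c "
from h import *
f=grab_frame('side');g=grab_frame('scene');W=[]
for f in(f,g):
  P=cloud(f);
  m=(P[...,2]>.01)&(P[...,2]<.022)&(abs(P[...,0]-.5)<.185)&(abs(P[...,1]-.317)<.1);r=cv2.minAreaRect(P[m][:,:2].astype(np.float32));print(r)
  print([ (landmark_of(f,'tray') or [{}])[0].get('centre')])
  r=silhouettes(f,'tray')
  if r: q=P[r[0]['region']&(abs(P[...,2]-.006)<.004)];print('floor',cv2.minAreaRect(q[:,:2].astype(np.float32)),np.median(q[:,2]))
go([.567,.32,.1])
"
```

```text
((0.5034512281417847, 0.31220149993896484), (0.31257978081703186, 0.1680099368095398), 2.6455836296081543)
[[194.6, 194.0]]
floor ((0.5038681030273438, 0.3126515746116638), (0.31773123145103455, 0.15948709845542908), 2.278994083404541) 0.005961748409100021
((0.5182139277458191, 0.317145973443985), (0.2874695062637329, 0.1575525403022766), 2.3255014419555664)
[[336.8, 171.0]]
floor ((0.5202154517173767, 0.31441012024879456), (0.28313589096069336, 0.15481412410736084), 2.3538546562194824) 0.0051137986286317605
43.1 [0.6069 0.0752 0.0934] F [-0.7 -0.1 -7.4] go [-0.08, 0.03, 0.0] [0.2448, -0.0399, -0.0067]
```

>>> jog_arm --pt "0 0 0 0.02 -0.003 0 0.06" --pt "0 0 0 0.05 -0.008 0 0.06" --pt "0 0 0 0.085 -0.014 0 0.06" --pt "0 0 0 0.12 -0.02 0 0.06" --pt "0 0 0 0.155 -0.026 0 0.06" --pt "0 0 0 0.19 -0.032 0 0.06" --pt "0 0 0 0.22 -0.036 0 0.06" --pt "0 0 0 0.238 -0.039 0 0.06" --pt "0 0 0 0.243 -0.039 0.01 0.06" --pt "0 0 0 0.243 -0.039 0.025 0.06" --pt "0 0 0 0.243 -0.039 0.04 0.06" --pt "0 0 0 0.243 -0.039 0.052 0.06" --pt "0 0 0 0.243 -0.039 0.06 0.06" --pt "0 0 0 0.243 -0.039 0.064 0.06" --pt "0 0 0 0.243 -0.039 0.064 0.06"

```text
time: 44.98
position: [0.5686, 0.3182, 0.0303]
eef_rot: [[0.0, 1.0, -0.0], [1.0, -0.0, -0.0], [-0.0, -0.0, -1.0]]
contact_force: [-0.6, 0.7, -8.5]
width: 0.741
gripper_force: 30.0
```

>>> jog_arm --pt "0 0 0 0 0 0.002 0.06" --pt "0 0 0 0 0 0.004 0.06" --pt "0 0 0 0 0 0.0055 0.06" --pt "0 0 0 0 0 0.0065 0.06" --pt "0 0 0 0 0 0.0065 0.06"

```text
time: 45.6
position: [0.5686, 0.3184, 0.0259]
eef_rot: [[0.0, 1.0, 0.0], [1.0, -0.0, 0.001], [0.001, 0.0, -1.0]]
contact_force: [-12.2, -6.4, 24.9]
width: 0.745
gripper_force: 30.0
```

>>> jog_arm --pt "0 0 0 0 0 -0.002 0.06" --pt "0 0 0 0 0 -0.002 0.078" --pt "0 0 0 0 0 -0.002 0.094" --pt "0 0 0 0 0 -0.002 0.094" --pt "0 0 0 0 0 -0.002 0.094" --pt "0 0 0 0 0 -0.03 0.094" --pt "0 0 0 0 0 -0.08 0.094" --pt "0 0 0 0 0 -0.125 0.094" --pt "0 0 0 -0.06 0.006 -0.13 0.094" --pt "0 0 0 -0.12 0.012 -0.13 0.094" --pt "0 0 0 -0.18 0.018 -0.13 0.094" --pt "0 0 0 -0.24 0.024 -0.13 0.094" --pt "0 0 0 -0.3 0.03 -0.13 0.094" --pt "0 0 0 -0.344 0.036 -0.13 0.094" --pt "0 0 0 -0.344 0.036 -0.13 0.094" --pt "0 0 0 -0.344 0.036 -0.13 0.094"

```text
time: 47.6
position: [0.6045, -0.025, 0.1538]
eef_rot: [[-0.0, 1.0, -0.0], [1.0, 0.0, 0.0], [0.0, -0.0, -1.0]]
contact_force: [0.6, 0.5, 0.2]
width: 0.997
gripper_force: 0.0
```

```bash
python3 -c "
from h import *
for n in('side','scene'):
  f=grab_frame(n)
  for q in((.568,.318),(.605,-.026)):
    try: print(n,top(f,q,.055,zhi=.125))
    except Exception as e: print('x')
go([.605,-.0257,.0336])
"
```

```text
side (array([0.5868, 0.2889]), 0.0326, 0.104, array([0.5857, 0.2914, 0.1041]), array([215., 163., 105.]))
side (array([ 0.6024, -0.0267]), 0.0342, 0.1142, array([ 0.6024, -0.0269,  0.1142]), array([208., 159., 105.]))
scene (array([0.591 , 0.2909]), 0.0313, 0.1032, array([0.5891, 0.2922, 0.1032]), array([251., 208., 108.]))
scene (array([ 0.606 , -0.0261]), 0.0329, 0.113, array([ 0.6075, -0.0278,  0.1129]), array([246., 202., 107.]))
47.7 [ 0.6045 -0.0243  0.1538] F [ 0.5 -0.3  0.2] go [-0.01, -0.02, 0.1] [-0.0015, 0.0005, 0.1202]
```

The clay jar was knocked to about (.589,.290) but its lid top is still at 0.104, so it stands in the tray. I'll re-measure it after the blue jar.

>>> jog_arm --pt "0 0 0 -0.0015 0.0005 0.04 0.094" --pt "0 0 0 -0.0015 0.0005 0.07 0.094" --pt "0 0 0 -0.0015 0.0005 0.1 0.094" --pt "0 0 0 -0.0015 0.0005 0.119 0.094" --pt "0 0 0 -0.0015 0.0005 0.119 0.08" --pt "0 0 0 -0.0015 0.0005 0.119 0.06" --pt "0 0 0 -0.0015 0.0005 0.119 0.06" --pt "0 0 0 -0.0015 0.0005 0.119 0.06" --pt "0 0 0 -0.0015 0.0005 0.119 0.06" --pt "0 0 0 -0.0015 0.0005 0.109 0.06" --pt "0 0 0 -0.0015 0.0005 0.089 0.06" --pt "0 0 0 -0.0015 0.0005 0.059 0.06" --pt "0 0 0 -0.0015 0.0005 0.059 0.06"

```text
time: 49.32
position: [0.6065, -0.0274, 0.0976]
eef_rot: [[-0.0, 1.0, 0.004], [1.0, 0.0, 0.0], [0.0, 0.004, -1.0]]
contact_force: [0.5, 0.6, -7.3]
width: 0.739
gripper_force: 30.0
```

```bash
python3 -c "
from h import *
for n in('side','scene'):
  f=grab_frame(n)
  print(n,top(f,(.589,.29),.055,zhi=.115))
go([.438,.312,.095])
"
```

```text
side (array([0.5887, 0.2852]), 0.0359, 0.1041, array([0.589 , 0.2849, 0.1039]), array([212., 161., 104.]))
scene (array([0.5936, 0.2871]), 0.0331, 0.1029, array([0.5938, 0.2864, 0.103 ]), array([246., 201., 104.]))
49.42 [ 0.6048 -0.027   0.0947] F [ 0.1  0.7 -7.6] go [0.01, -0.01, 0.01] [0.3391, -0.1668, -0.0002]
```

>>> jog_arm --pt "0 0 0 0.02 -0.02 0 0.06" --pt "0 0 0 0.045 -0.05 0 0.06" --pt "0 0 0 0.08 -0.08 0 0.06" --pt "0 0 0 0.12 -0.11 0 0.06" --pt "0 0 0 0.16 -0.13 0 0.06" --pt "0 0 0 0.2 -0.15 0 0.06" --pt "0 0 0 0.24 -0.16 0 0.06" --pt "0 0 0 0.28 -0.165 0 0.06" --pt "0 0 0 0.315 -0.167 0 0.06" --pt "0 0 0 0.335 -0.167 0 0.06" --pt "0 0 0 0.339 -0.167 0.01 0.06" --pt "0 0 0 0.339 -0.167 0.03 0.06" --pt "0 0 0 0.339 -0.167 0.048 0.06" --pt "0 0 0 0.339 -0.167 0.06 0.06" --pt "0 0 0 0.339 -0.167 0.065 0.06" --pt "0 0 0 0.339 -0.167 0.065 0.06"

```text
time: 51.42
position: [0.4381, 0.3116, 0.0298]
eef_rot: [[0.0, 1.0, -0.0], [1.0, -0.0, -0.0], [-0.0, -0.0, -1.0]]
contact_force: [-0.1, -0.4, -6.8]
width: 0.743
gripper_force: 30.0
```

>>> jog_arm --pt "0 0 0 0 0 0.002 0.06" --pt "0 0 0 0 0 0.004 0.06" --pt "0 0 0 0 0 0.005 0.06" --pt "0 0 0 0 0 0.0058 0.06" --pt "0 0 0 0 0 0.0058 0.06"

```text
time: 52.05
position: [0.4381, 0.3121, 0.0258]
eef_rot: [[-0.0, 1.0, -0.0], [1.0, 0.0, 0.001], [0.001, -0.0, -1.0]]
contact_force: [-11.5, -7.3, 32.6]
width: 0.741
gripper_force: 30.0
```

>>> jog_arm --pt "0 0 0 0 0 -0.002 0.06" --pt "0 0 0 0 0 -0.002 0.078" --pt "0 0 0 0 0 -0.002 0.094" --pt "0 0 0 0 0 -0.002 0.094" --pt "0 0 0 0 0 -0.002 0.094" --pt "0 0 0 0 0 -0.03 0.094" --pt "0 0 0 0 0 -0.08 0.094" --pt "0 0 0 0 0 -0.13 0.094" --pt "0 0 0 0.06 -0.02 -0.16 0.094" --pt "0 0 0 0.12 -0.04 -0.16 0.094" --pt "0 0 0 0.17 -0.08 -0.16 0.094" --pt "0 0 0 0.17 -0.08 -0.16 0.094"

```text
time: 53.55
position: [0.3544, 0.4852, 0.1835]
eef_rot: [[-0.006, 1.0, -0.001], [1.0, 0.006, 0.0], [0.0, -0.001, -1.0]]
contact_force: [-0.0, -1.0, -0.7]
width: 0.998
gripper_force: 0.0
```

```bash
python3 -c "
from h import *
for n in('side','scene'):
  f=grab_frame(n)
  print(n,top(f,(.591,.286),.055,zhi=.115),top(f,(.438,.312),.055,zhi=.115))
  for q in ((.757,-.162),(.344,-.237),(.756,.068)): print(top(f,q,.05)[0],end=' ')
  for r in landmark_of(f,'oil')[:1]: print(ray(f,r['centre'],0))
  if n=='scene': F=f
  else: S=f
A=cv2.resize(F['color'][100:345,60:400],(800,576),interpolation=2);save({'color':A},'e.png')
A=cv2.resize(S['color'][90:290,130:360],(690,600),interpolation=2);save({'color':A},'f.png')
"
```

```text
side (array([0.5921, 0.2843]), 0.037, 0.1034, array([0.5889, 0.2845, 0.1037]), array([194., 145.,  93.])) (array([0.4363, 0.3105]), 0.033, 0.1038, array([0.4369, 0.3102, 0.1038]), array([196., 147.,  96.]))
[ 0.756  -0.1625] [ 0.3427 -0.2376] [0.7559 0.0679] [0.74066775 0.21562982 0.        ]
scene (array([0.5922, 0.288 ]), 0.0331, 0.1028, array([0.5937, 0.2864, 0.1028]), array([244., 193.,  99.])) (array([0.4425, 0.3141]), 0.0338, 0.1029, array([0.4417, 0.3126, 0.1029]), array([243., 192., 100.]))
[ 0.758  -0.1613] [ 0.3452 -0.2368] [0.758  0.0683] [0.73254725 0.22008261 0.        ]
```

View pics/e.png

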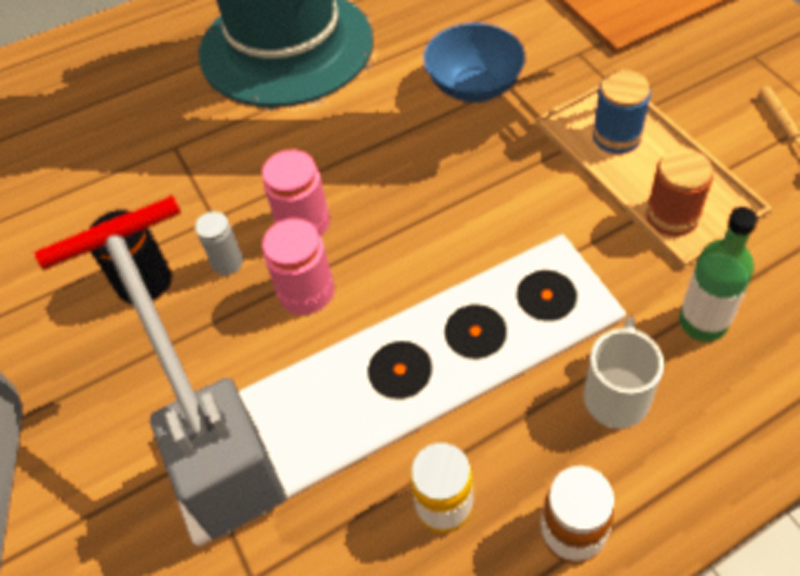

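View pics/f.png

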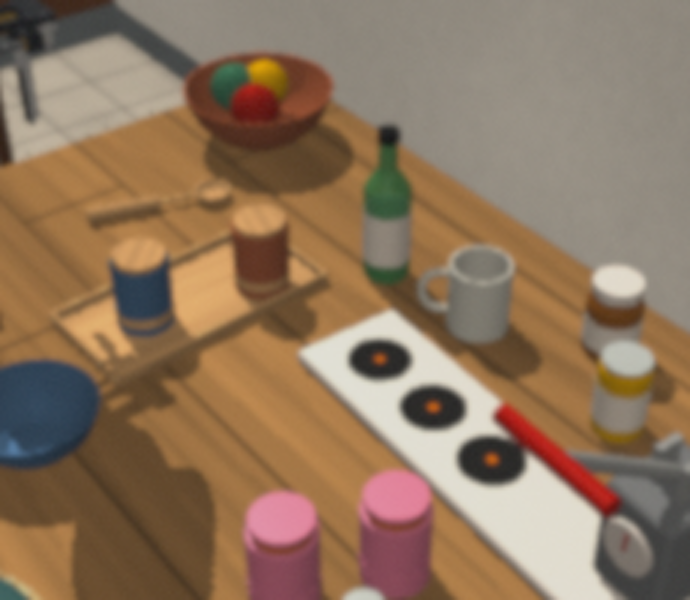

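Both views show the blue jar (scene crop 622,110; side crop 142,285) and the clay jar (680,190; 260,250) upright on the tray floor. Their lids are home (tops at about 0.104). The lever is up, and the bystanders are standing where they were.

```bash
python3 -c "
from h import *
print(job.finish_job())"
```

```text
the job is handed in; nothing more can be done
None
```

I handed the job in at about 54 s: the blue and clay jars (the only two present) were sealed, docked, pumped and stood upright in the tray with lids home; the clay jar was knocked about 4 cm there but stayed upright on the tray floor.

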